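# Load the kiln shelf in firing-list order

### The arm

A 6-joint arm with a two-finger parallel gripper is mounted at the origin on the work surface. World frame = base frame: x ahead of the robot, y to its left, z up, the work surface at z = 0. Lengths are in m, angles in degrees, forces in N, time in s.
With the tool pointing down it reaches from about 0.4 to 0.825 m from the base axis. Payload 7 kg.
Tool frame: the origin (TCP) lies midway between the tips of the shut fingers; the grasp point (between the pads) lies 19 mm behind it; z points along the fingers, y is the line along which they close (so a half turn about z gives the same grasp; the last joint's range is limited). The gripper opens to 88 mm and grips with 3 to 60 N. Pads are 19 mm wide; open, the fingers measure 130 mm over their backs; the gripper's body (78 mm by 193 mm) begins 47 mm behind the grasp point.
Start: joints at [86.35, 20.546, 0.682, 0, -70.136, -16.507], TCP at [0.233, 0.634, 0.227] pointing down, gripper open.
Joint ranges: [-176.03, 176.03], [-82.01, 121.73], [-58.28, 71.71], [-173.87, 95.51], [-174.79, -0.11], [-173.66, 173.66]. Speed limits (degrees/s): [136.94, 136.94, 172.46, 180, 180, 180].

### API

Orientations are given as [roll, pitch, yaw] about the fixed x, y, z axes, in that order (R = Rz(yaw) Ry(pitch) Rx(roll)).
In Python, from plant import r gives the robot as it stands. The module is installed in compiled form; this text tells all that it offers.
- The arm moves only by the tool play_rows, never from a script. Its argument "rows" is a list of rows, each an object with "slide": the shift along the tool's x, y, z as a fraction of full scale, a list of three; "delta_rot": the turn, a rotation vector about the tool's x, y, z as a fraction of full scale, a list of three; "fingers": the opening, from -1 (shut) to 1 (fully open). In form: [{"slide": [x, y, z], "delta_rot": [rx, ry, rz], "fingers": fingers}, ...]. A call has 1 to 8 rows; each row shifts and turns the commanded pose from where the row before left it, along the tool's axes as they then stand; what a row does not reach is not made up. Full scale, the value 1, is 0.15 m for a shift and 0.08 rad for a turn. A row lasts 1/8 s, in which the tool goes at most 62.5 mm and 10.7 degrees, less where a joint would pass 70% of its speed; a pose out of reach is approached as far as the arm can. A call with a number of a shift or a turn outside -1 to 1 is refused whole. A call with a gripper value outside its range is refused whole. The fingers move at their own pace and stop on an object; "squeeze" is the grip in N (left out, the last holds). Time passes only in rows, so rows that do not move let the fingers close. It gives the time, the measured TCP pose, the force, the opening and the grip force at its end, in the units of the state.
- r.get_state(): the state, without advancing time (a new reading comes with each control period).
- r.capture(name): name is "side" or "top"; returns a dict with "image" (384x512x3 uint8, blue, green, red), "fx", "fy", "cx", "cy" (pixels), "distortion" ([k1, k2, p1, p2, k3] as OpenCV has them; the pictures are not rectified), "R" (3x3) and "t" (3): a world point X has camera coordinates R X + t. Camera axes: x right, y down, z forward; pixel columns grow to the right and rows downward; lengths in m; the calibration is good to about 2 mm. A picture is of the moment at which its call begins. There is no depth.
- r.close_job(): hands the job in; it is judged then, once.
The state is a dict: "time_s": time; "joints": joint angles; "qd": joint speeds; "joint_torque": joint torques, N m; "tcp_pos": TCP position; "eef_rot": TCP orientation; "contact_force": force on the tool from outside, world axes, zero at the start; "moment": the same for the moment, N m; "gripper_width": finger opening in m; "gripper_force": force on a finger pad.
Only numpy, scipy, OpenCV 4.12 (cv2) and the standard library are available. Lean on these libraries where they do the work, as an engineer would, in place of code of your own. Each camera call takes 0.05 s, during which the arm holds its last target. There are 200 camera calls.

### The job

Load the kiln shelf for the glaze firing: move the four pots from the wooden ware board onto the four round clay cookies on the kiln shelf, keeping the left-to-right order in which they stand now, because the firing list goes by it. Stand each pot upright in the middle of its own cookie, so that its foot is wholly on it. Set them down gently: do not drop them, tip them over or knock them together.

Things in the scene. Friction and masses are not known exactly. Their poses are not given: they have to be found in the camera images.
- mug: Mug with a handle, 78 mm tall, round, outside diameter 58 (low) to 60 mm (rim), open top, wall 4 mm, 200 g. The handle lies in its y-z plane on its +y side and reaches 50 mm from the axis; at the start it points roughly along the row, so grip the mug across, along its x. Plain buff biscuit-fired clay, like all four pots; loose. Origin: centre of its underside; z up its axis.
- bottle: Round bud-vase bottle, 110 mm tall: foot 48 mm and belly 60 mm in diameter (widest 18 to 38 mm up), shoulder ending 68 mm up, then a straight neck 24 to 25 mm in diameter from 68 to 102 mm, with a 30 mm lip on top; about 220 g. Plain buff biscuit-fired clay, like all four pots; loose. Origin: centre of its underside; z up its axis.
- square: Square straight-walled slab-built pot, 50 x 50 mm, 62 mm tall, sides along its x and y axes, open at the top, wall 5 mm, about 200 g. Plain buff biscuit-fired clay, like all four pots; loose. Origin: centre of its underside; z up its axis.
- bowl: Small deep bowl, round, 44 mm tall, foot diameter 44 mm, nearly straight side 60 to 62 mm in diameter from 12 mm up to the rim, open at the top, wall 4 mm, about 150 g. Plain buff biscuit-fired clay, like all four pots; loose. Origin: centre of its underside; z up its axis.
- bat_mug: Square plywood bat, 88 x 88 x 8 mm, on which the mug stands at the start. It is fixed on the ware board and stays there. Origin: centre of its underside (top 8 mm above it), on the board's top.
- bat_bottle: Square plywood bat, 88 x 88 x 8 mm, on which the bottle stands at the start. It is fixed on the ware board and stays there. Origin: centre of its underside (top 8 mm above it), on the board's top.
- bat_square: Square plywood bat, 88 x 88 x 8 mm, on which the square pot stands at the start. It is fixed on the ware board and stays there. Origin: centre of its underside (top 8 mm above it), on the board's top.
- bat_bowl: Square plywood bat, 88 x 88 x 8 mm, on which the bowl stands at the start. It is fixed on the ware board and stays there. Origin: centre of its underside (top 8 mm above it), on the board's top.
- ware_board: Brown wooden board, 115 mm deep (x) by 560 long (y), on battens; fixed; top 38 mm above its origin. Origin: table top, under its centre; +y to the robot's left (within 7 degrees). Four bats along y, about 105 mm apart, one pot on each: pot undersides 46 mm above the table. It may be nearer or farther than the kiln shelf. A flat rib lies on its -y end; a kiln post 50 mm tall stands on its +y end.
- kiln_shelf: Pale ceramic slab, 115 mm deep (x) by 560 long (y), on stub posts; fixed. Origin: table top, under its centre; +y to the robot's left (within 7 degrees). Fixed on it, four reddish round clay cookies (discs 90 mm across, 7 thick), tops 47 mm above the origin, centred at x = 0 and y = -157.5, -52.5, 52.5, 157.5 mm. A cone pack 46 mm tall stands on its +y end.
There are look-alikes about, which are no part of the job. Leave any yellow look-alike of the bowl alone.

How it is judged:
By the outcome, as a careful person would: the job done as asked, in the order asked, and still so for the second after the job is handed in, with the robot touching nothing.
It also fails if it takes over 104 s, if anything falls off the work surface, if the arm or the gripper's body presses on something with over 40 N, if the wrist force passes 120 N, or if a joint passes its speed limit or range.

## Working session

There is one attempt and no reset: what is moved stays moved. The work goes in short steps, Python scripts to look and compute and a tool call to move; the robot and the scene stay as the last step left them, time stands still between calls to the robot, and variables do not carry over. Pictures are saved under pics/ and viewed, at most 14 in all, crops included, and the job is handed in when it is done.

Besides the shell and the picture viewer there is one more tool, called after "Request:" by a JSON object that holds its "method" and its "body". play_rows: Moves the arm, as the interface text tells. Shift numbers are shares of 0.15 m and turn numbers shares of 0.08 rad, none past 1 either way. Its arguments: {"type":"object","properties":{"rows":{"type":"array"},"squeeze":{"type":"number"}},"required":["rows"]}

```bash
mkdir -p pics
python3 - <<'E'
from plant import r
import cv2,json
print(r.get_state())
for n in("top","side"):
    c=r.capture(n);cv2.imwrite(f"pics/{n}0.png",c["image"])
    print(n,c["fx"],c["cx"],c["distortion"],c["R"],c["t"])
E
```

```text
{'time_s': 0.0, 'joints': array([ 8.63513212e+01,  2.05894371e+01,  6.33826532e-01, -2.17655652e-02,
       -7.01366609e+01, -1.65062650e+01]), 'qd': array([-0.03207986, -0.00936112,  0.02326765, -0.00061188, -0.04190719,
        0.13652504]), 'joint_torque': array([ 3.44524378e-04, -5.82717204e+01,  2.93068331e+01,  6.99758783e+00,
        6.90480927e-03, -1.58240578e-04]), 'tcp_pos': array([0.23243105, 0.63318657, 0.22564048]), 'eef_rot': array([ 1.79905717e+02, -6.60097470e-03, -2.01623503e+01]), 'contact_force': array([-0.27952714, -0.45767784, -0.0658268 ]), 'moment': array([ 0.01994089, -0.05939015, -0.01129287]), 'gripper_force': 0.0, 'gripper_width': 0.08753780475392943}
top 371.8346609003748 256.38433955511607 [-0.08766438  0.          0.          0.          0.        ] [[-0.02645721 -0.99937299  0.02352973]
 [-0.99440364  0.02390273 -0.10290801]
 [ 0.10228106 -0.02612071 -0.99441254]] [-0.03157963  0.4625075   0.79330032]
side 479.23886327656186 263.31192753924927 [-0.13730164  0.          0.          0.          0.        ] [[ 0.97898079 -0.20243746 -0.02481315]
 [-0.12768845 -0.51348959 -0.84854234]
 [ 0.15903546  0.833875   -0.52854537]] [-0.45940165  0.08870661  1.1578333 ]
```

View pics/top0.png

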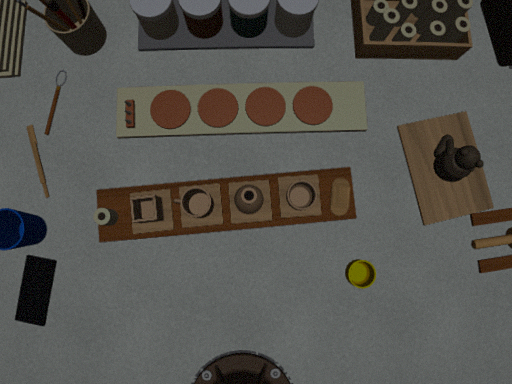

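View pics/side0.png

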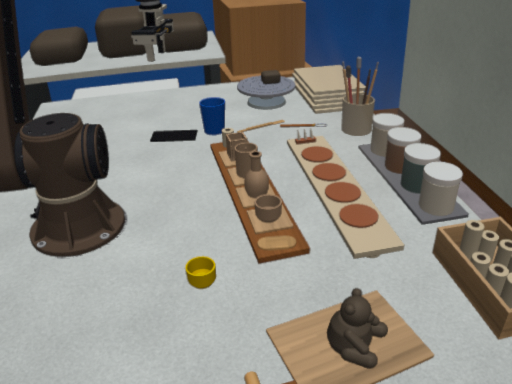

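The top view shows, left to right (+y to −y): square (147,208), mug (198,203) with its handle to the left, bottle (249,198), bowl (300,196). The cookies are at (171,109), (218,107), (266,106) and (313,105). The yellow look-alike is at (361,273).

```bash
cat > h.py <<'E'
import numpy as np,cv2
def ray(c,uv,z):
    K=np.array([[c["fx"],0,c["cx"]],[0,c["fy"],c["cy"]],[0,0,1]])
    p=cv2.undistortPoints(np.array(uv,float).reshape(-1,1,2),K,np.array(c["distortion"])).reshape(-1,2)
    R=np.array(c["R"]);t=np.array(c["t"])
    d=np.c_[p,np.ones(len(p))]@R; o=-R.T@t
    s=(np.broadcast_to(z,len(p))-o[2])/d[:,2]
    return o+s[:,None]*d
def proj(c,X):
    K=np.array([[c["fx"],0,c["cx"]],[0,c["fy"],c["cy"]],[0,0,1]])
    return cv2.projectPoints(np.array(X,float).reshape(-1,1,3),cv2.Rodrigues(np.array(c["R"]))[0],np.array(c["t"]),K,np.array(c["distortion"]))[0].reshape(-1,2)
E
python3 - <<'E'
from plant import r
from h import *
for n in("top","side"):
    c=r.capture(n);im=c["image"]
    np.save(n+"0.npy",c,allow_pickle=True)
    h=cv2.cvtColor(im,cv2.COLOR_BGR2HSV)
    b,g,rr=[im[...,i].astype(int) for i in range(3)]
    m=((rr>1.7*g)&(rr>80)).astype(np.uint8)
    k,l,s,ce=cv2.connectedComponentsWithStats(m)
    for i in range(1,k):
        if s[i,4]>300:print(n,s[i],ce[i],ray(c,ce[i],.047))
c=np.load("top0.npy",allow_pickle=True).item();im=c["image"]
a=cv2.resize(im[165:245,92:358],None,fx=3,fy=3,interpolation=cv2.INTER_CUBIC)
cv2.imwrite("pics/t1.png",cv2.convertScaleAbs(a,alpha=1.6))
c=np.load("side0.npy",allow_pickle=True).item();im=c["image"]
a=cv2.resize(im[120:255,200:400],None,fx=4,fy=4,interpolation=cv2.INTER_CUBIC)
cv2.imwrite("pics/s1.png",a)
E
```

```text
(no output)
```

View pics/t1.png

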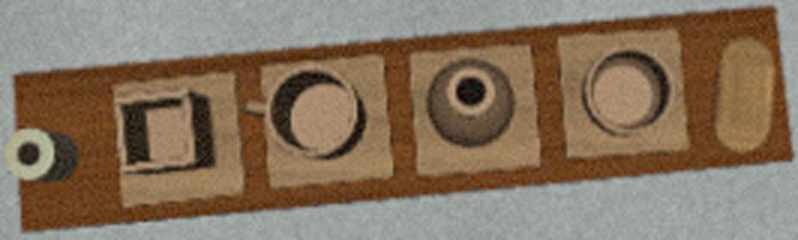

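View pics/s1.png

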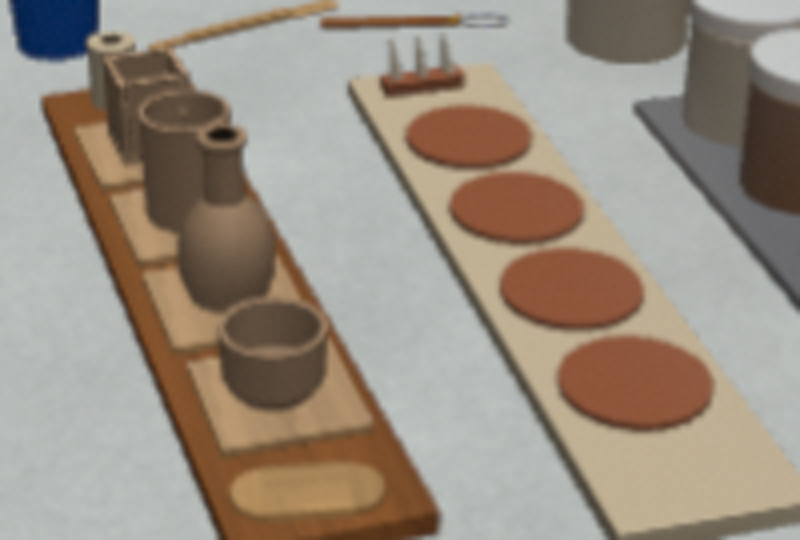

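The crops show the square's rim with corners near (117,92) and (192,167), the mug's rim at (317,110), the bottle's lip at (470,92) and the bowl's rim at (627,92). Next I turn these into poses and overlay the models to check them.

```bash
cat > ov.py <<'E'
from h import *
def circ(x,y,z,rad):
    a=np.linspace(0,2*np.pi,40);return np.c_[x+rad*np.cos(a),y+rad*np.sin(a),a*0+z]
def sq(x,y,z,h,yaw):
    p=np.array([[1,1],[-1,1],[-1,-1],[1,-1],[1,1]])*h
    c,s=np.cos(yaw),np.sin(yaw);q=p@np.array([[c,s],[-s,c]]);return np.c_[q+[x,y],np.full(5,z)]
def draw(c,curves,box,f,name):
    u0,v0,u1,v1=box
    a=cv2.resize(c["image"][v0:v1,u0:u1],None,fx=f,fy=f,interpolation=cv2.INTER_CUBIC);a=cv2.convertScaleAbs(a,alpha=1.5)
    for X in curves:
        p=(proj(c,X)-[u0,v0]+.5)*f-.5
        cv2.polylines(a,[np.round(p*8).astype(np.int32)],False,(0,255,0),1,cv2.LINE_AA,3)
    cv2.imwrite("pics/"+name,a)
E
python3 - <<'E'
from ov import *
T=np.load("top0.npy",allow_pickle=True).item();S=np.load("side0.npy",allow_pickle=True).item()
ck={}
for n,c in(("top",T),("side",S)):
    im=c["image"].astype(int);b,g,rr=im[...,0],im[...,1],im[...,2]
    m=cv2.morphologyEx(((rr>1.55*g)&(rr-b>35)).astype(np.uint8),cv2.MORPH_OPEN,np.ones((3,3)))
    k,l,s,_=cv2.connectedComponentsWithStats(m)
    for i in range(1,k):
        if 400<s[i,4]<2500:
            v,u=np.nonzero(l==i);X=ray(c,np.c_[u,v],.047)
            if .4<X[:,0].mean()<.8: print(n,s[i,4],X.mean(0).round(4),np.ptp(X[:,:2],0).round(3))
cr=lambda U,V:[(U+.5)/3-.5+92,(V+.5)/3-.5+165]
P=ray(T,[cr(317.5,110.5),cr(470,92),cr(627,92),cr(155,131)],[.124,.156,.09,.108])
print(P.round(4)); C=[cr(118,80),cr(233,74),cr(244,194),cr(123,206)]
# bat corners
B=[[(113,86),(235,72),(244,194),(122,208)],[(260,69),(383,55),(393,177),(268,188)],[(410,54),(532,45),(541,162),(419,174)],[(557,40),(678,29),(690,149),(567,160)]]
for b in B:
    X=ray(T,[cr(*q) for q in b],.046);print("bat",X.mean(0).round(4),np.degrees(np.arctan2(*(X[0]-X[1])[[0,1]])).round(1))
print("board",ray(T,[cr(15,74),cr(775,7),cr(793,160),cr(23,231)],.038).round(4).tolist())
np.save("P.npy",P)
E
```

```text
top 1044 [ 0.6551 -0.171   0.047 ] [0.083 0.086]
top 1065 [0.6531 0.038  0.047 ] [0.085 0.084]
top 992 [ 0.6556 -0.0666  0.047 ] [0.08  0.084]
top 1075 [0.6526 0.1421 0.047 ] [0.083 0.084]
side 1214 [ 0.4317 -0.1613  0.047 ] [0.139 0.478]
side 410 [0.6541 0.0339 0.047 ] [0.084 0.085]
side 505 [ 0.6551 -0.0707  0.047 ] [0.084 0.086]
side 641 [ 0.6559 -0.1757  0.047 ] [0.085 0.087]
[[ 0.4395  0.0729  0.124 ]
 [ 0.4458 -0.0249  0.156 ]
 [ 0.4499 -0.1313  0.09  ]
 [ 0.4299  0.182   0.108 ]]
bat [0.4277 0.1827 0.046 ] -5.2
bat [0.4379 0.0774 0.046 ] -5.2
bat [ 0.445  -0.0291  0.046 ] -2.9
bat [ 0.4526 -0.1349  0.046 ] -4.0
board [[0.4787, 0.3048, 0.038], [0.5149, -0.2508, 0.038], [0.4024, -0.2582, 0.038], [0.3652, 0.2974, 0.038]]
```

```bash
cat > o2.py <<'E'
from ov import *
T=np.load("top0.npy",allow_pickle=True).item();S=np.load("side0.npy",allow_pickle=True).item()
(mx,my,_),(bx,by,_),(wx,wy,_),(sx,sy,_)=np.load("P.npy")
y=np.radians(3.7)
cur=[circ(mx,my,.124,.03),circ(mx,my,.046,.029),circ(bx,by,.156,.015),circ(bx,by,.074,.03),circ(wx,wy,.09,.031),circ(wx,wy,.046,.022),sq(sx,sy,.108,.025,y+SQ if 0 else y),sq(sx,sy,.046,.025,y)]
draw(T,cur,(92,165,358,245),3,"a.png");draw(S,cur,(215,125,300,235),3,"b.png")
a,b=cv2.imread("pics/a.png"),cv2.imread("pics/b.png")
o=np.zeros((a.shape[0]+b.shape[0],798,3),np.uint8);o[:240]=a;o[240:,:b.shape[1]]=b
S2=cv2.resize(S["image"][125:235,215:300],None,fx=3,fy=3,interpolation=cv2.INTER_CUBIC)
o[240:,400:400+255]=cv2.convertScaleAbs(S2,alpha=1.5)
cv2.imwrite("pics/ov1.png",o)
cr=lambda U,V:[(U+.5)/3-.5+92,(V+.5)/3-.5+165]
print("handle dir",ray(T,[cr(248,106)],.095)-[mx,my,0])
E
python3 o2.py
```

```text
handle dir [[0.00662225 0.05027919 0.095     ]]
```

View pics/ov1.png

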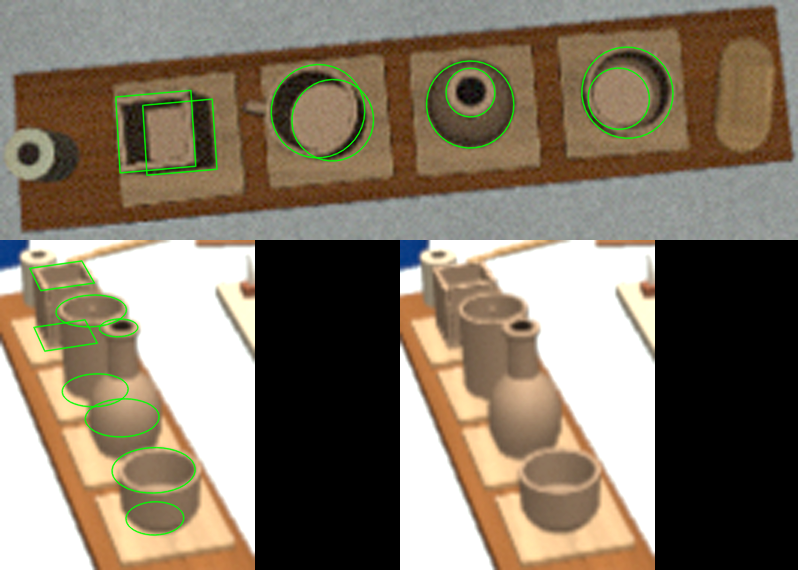

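Run:
```python
from ov import *
S=np.load("side0.npy",allow_pickle=True).item()
cs=lambda U,V:[(U+.5)/3-.5+215,(V+.5)/3-.5+125]
print(ray(S,[cs(94,69),cs(121,87),cs(160,231),cs(64,34)],[.124,.156,.09,.108]).round(4))
```

```text
[[ 0.4425  0.0743  0.124 ]
 [ 0.4481 -0.025   0.156 ]
 [ 0.4544 -0.1348  0.09  ]
 [ 0.4328  0.1836  0.108 ]]
```

Request:
{"method": "play_rows", "body": {"rows": [{"slide":[0,0,0],"delta_rot":[0,0,1],"fingers":1},{"slide":[0,0,0],"delta_rot":[0,0,1],"fingers":1},{"slide":[0,0,0],"delta_rot":[0,0,1],"fingers":1},{"slide":[0,0,0],"delta_rot":[0,0,1],"fingers":1},{"slide":[0,0,0],"delta_rot":[0,0,1],"fingers":1},{"slide":[0,0,0],"delta_rot":[0,0,1],"fingers":1},{"slide":[0,0,0],"delta_rot":[0,0,1],"fingers":1}], "squeeze": 20}}

```text
time_s: 1.08
tcp_pos: [0.2325, 0.6335, 0.2263]
eef_rot: [180.0, -0.0, -52.4]
contact_force: [-0.3, -0.2, -0.1]
gripper_width: 0.0876
gripper_force: 0.0
```

Request:
{"method": "play_rows", "body": {"rows": [{"slide":[0,0,0],"delta_rot":[0,0,1],"fingers":1},{"slide":[0,0,0],"delta_rot":[0,0,1],"fingers":1},{"slide":[0,0,0],"delta_rot":[0,0,1],"fingers":1},{"slide":[0,0,0],"delta_rot":[0,0,1],"fingers":1},{"slide":[0,0,0],"delta_rot":[0,0,1],"fingers":1},{"slide":[0,0,0],"delta_rot":[0,0,1],"fingers":1},{"slide":[0,0,0],"delta_rot":[0,0,1],"fingers":1},{"slide":[0,0,0],"delta_rot":[0,0,0.42],"fingers":1}]}}

```text
time_s: 2.08
tcp_pos: [0.2326, 0.6335, 0.2263]
eef_rot: [180.0, -0.0, -86.3]
contact_force: [0.3, 0.3, 0.3]
gripper_width: 0.0873
gripper_force: 0.0
```

```bash
cat > d.py <<'E'
# usage: d.py x y z [yaw]: tool-frame shift in full-scale units from the measured pose
import sys,numpy as np
from scipy.spatial.transform import Rotation as Ro
from plant import r
s=r.get_state();R=Ro.from_euler("xyz",s["eef_rot"],degrees=True)
t=np.array([float(a) for a in sys.argv[1:4]]);yaw=float(sys.argv[4]) if len(sys.argv)>4 else -86.3
rv=(R.inv()*Ro.from_euler("xyz",[180,0,yaw],degrees=True)).as_rotvec()
print("t",round(s["time_s"],2),"pos",s["tcp_pos"].round(4),"rot",s["eef_rot"].round(2),"F",s["contact_force"].round(1),"w",round(s["gripper_width"],4),round(s["gripper_force"],1))
print("slide",(R.inv().apply(t-s["tcp_pos"])/.15).round(3),"rot",(rv/.08).round(2),"joints",s["joints"].round(0))
E
python3 d.py .4313 .183 .226
```

```text
t 2.08 pos [0.2326 0.6335 0.2263] rot [ 1.7999e+02 -2.0000e-02 -8.6320e+01] F [0.3 0.3 0.3] w 0.0873 0.0
slide [ 3.082e+00 -1.129e+00  3.000e-03] rot [ 0. -0. -0.] joints [ 86.  21.   1.  -0. -70. -83.]
```

Request:
{"method": "play_rows", "body": {"rows": [{"slide":[0.15,-0.05,0],"delta_rot":[0,0,0],"fingers":1},{"slide":[0.3,-0.11,0],"delta_rot":[0,0,0],"fingers":1},{"slide":[0.3,-0.11,0],"delta_rot":[0,0,0],"fingers":1},{"slide":[0.3,-0.11,0],"delta_rot":[0,0,0],"fingers":1},{"slide":[0.3,-0.11,0],"delta_rot":[0,0,0],"fingers":1},{"slide":[0.3,-0.11,0],"delta_rot":[0,0,0],"fingers":1},{"slide":[0.3,-0.11,0],"delta_rot":[0,0,0],"fingers":1},{"slide":[0.3,-0.11,0],"delta_rot":[0,0,0],"fingers":1}]}}

```text
time_s: 3.08
tcp_pos: [0.3778, 0.3034, 0.2268]
eef_rot: [-180.0, 0.0, -86.2]
contact_force: [-0.3, 0.8, 1.1]
gripper_width: 0.0879
gripper_force: 0.0
```

Request:
{"method": "play_rows", "body": {"rows": [{"slide":[0.3,-0.11,0],"delta_rot":[0,0,0],"fingers":1},{"slide":[0.3,-0.11,0],"delta_rot":[0,0,0],"fingers":1},{"slide":[0.232,-0.089,0.1],"delta_rot":[0,0,0],"fingers":1},{"slide":[0,0,0.2],"delta_rot":[0,0,0],"fingers":1},{"slide":[0,0,0.2],"delta_rot":[0,0,0],"fingers":1},{"slide":[0,0,0.1],"delta_rot":[0,0,0],"fingers":1},{"slide":[0,0,0],"delta_rot":[0,0,0],"fingers":1}]}}

```text
time_s: 3.95
tcp_pos: [0.4312, 0.1828, 0.1357]
eef_rot: [179.9, -0.1, -86.2]
contact_force: [0.1, 0.8, 0.2]
gripper_width: 0.0877
gripper_force: 0.0
```

```bash
python3 d.py .4313 .183 .063
```

```text
t 3.95 pos [0.4312 0.1828 0.1357] rot [ 1.799e+02 -9.000e-02 -8.623e+01] F [0.1 0.8 0.2] w 0.0877 0.0
slide [-0.002 -0.001  0.485] rot [ 0.02 -0.02  0.01] joints [ 47.   6. -32.  -0. -52. -43.]
```

Request:
{"method": "play_rows", "body": {"rows": [{"slide":[0,0,0.15],"delta_rot":[0,0,0],"fingers":1},{"slide":[0,0,0.15],"delta_rot":[0,0,0],"fingers":1},{"slide":[0,0,0.125],"delta_rot":[0,0,0],"fingers":1},{"slide":[0,0,0.06],"delta_rot":[0,0,0],"fingers":1},{"slide":[0,0,0],"delta_rot":[0,0,0],"fingers":0.3},{"slide":[0,0,0],"delta_rot":[0,0,0],"fingers":0},{"slide":[0,0,0],"delta_rot":[0,0,0],"fingers":-0.3},{"slide":[0,0,0],"delta_rot":[0,0,0],"fingers":-1}], "squeeze": 20}}

```text
time_s: 4.95
tcp_pos: [0.432, 0.1836, 0.0643]
eef_rot: [-180.0, 0.0, -86.2]
contact_force: [-0.4, 1.2, -1.7]
gripper_width: 0.0531
gripper_force: 0.0
```

Request:
{"method": "play_rows", "body": {"rows": [{"slide":[0,0,0],"delta_rot":[0,0,0],"fingers":-1},{"slide":[0,0,0],"delta_rot":[0,0,0],"fingers":-1},{"slide":[0,0,0],"delta_rot":[0,0,0],"fingers":-1}]}}

```text
time_s: 5.32
tcp_pos: [0.4319, 0.1835, 0.0642]
eef_rot: [-180.0, 0.0, -86.2]
contact_force: [-2.8, -0.3, 6.1]
gripper_width: 0.05
gripper_force: 19.8
```

```bash
python3 d.py .6526 .141 .063 -89.4
```

```text
t 5.33 pos [0.4319 0.1835 0.0642] rot [-1.7998e+02  1.0000e-02 -8.6250e+01] F [-2.8 -0.3  6.1] w 0.05 19.8
slide [ 0.379 -1.45   0.008] rot [-0.    0.    0.69] joints [ 47.  11. -37.   0. -42. -43.]
```

Request:
{"method": "play_rows", "body": {"rows": [{"slide":[0,0,-0.05],"delta_rot":[0,0,0],"fingers":-1},{"slide":[0,0,-0.15],"delta_rot":[0,0,0.35],"fingers":-1},{"slide":[0,0,-0.2],"delta_rot":[0,0,0.34],"fingers":-1},{"slide":[0.02,-0.1,0],"delta_rot":[0,0,0],"fingers":-1},{"slide":[0.04,-0.2,0],"delta_rot":[0,0,0],"fingers":-1},{"slide":[0.05,-0.25,0],"delta_rot":[0,0,0],"fingers":-1},{"slide":[0.05,-0.25,0],"delta_rot":[0,0,0],"fingers":-1},{"slide":[0.05,-0.25,0],"delta_rot":[0,0,0],"fingers":-1}]}}

```text
time_s: 6.32
tcp_pos: [0.5907, 0.1526, 0.1224]
eef_rot: [179.9, -0.0, -89.4]
contact_force: [0.4, 0.2, -1.9]
gripper_width: 0.0502
gripper_force: 19.8
```

Request:
{"method": "play_rows", "body": {"rows": [{"slide":[0.05,-0.25,0],"delta_rot":[0,0,0],"fingers":-1},{"slide":[0.04,-0.168,0.1],"delta_rot":[0,0,0],"fingers":-1},{"slide":[0,0,0.15],"delta_rot":[0,0,0],"fingers":-1},{"slide":[0,0,0],"delta_rot":[0,0,0],"fingers":-1},{"slide":[0,0,0],"delta_rot":[0,0,0],"fingers":-1}]}}

```text
time_s: 6.95
tcp_pos: [0.6526, 0.1404, 0.0863]
eef_rot: [180.0, -0.0, -89.4]
contact_force: [-0.5, -0.5, -1.3]
gripper_width: 0.0506
gripper_force: 19.8
```

```bash
python3 d.py .6526 .141 .0652 -89.4; python3 -c "
from plant import r
import cv2
c=r.capture('side');cv2.imwrite('pics/s2.png',cv2.resize(c['image'][100:240,200:400],None,fx=4,fy=4,interpolation=2))"
```

```text
t 6.95 pos [0.6526 0.1404 0.0863] rot [ 1.7998e+02 -3.0000e-02 -8.9400e+01] F [-0.5 -0.5 -1.3] w 0.0506 19.8
slide [-0.004 -0.     0.14 ] rot [ 0.   -0.01  0.  ] joints [ 29.  26. -10.   0. -54. -28.]
```

View pics/s2.png

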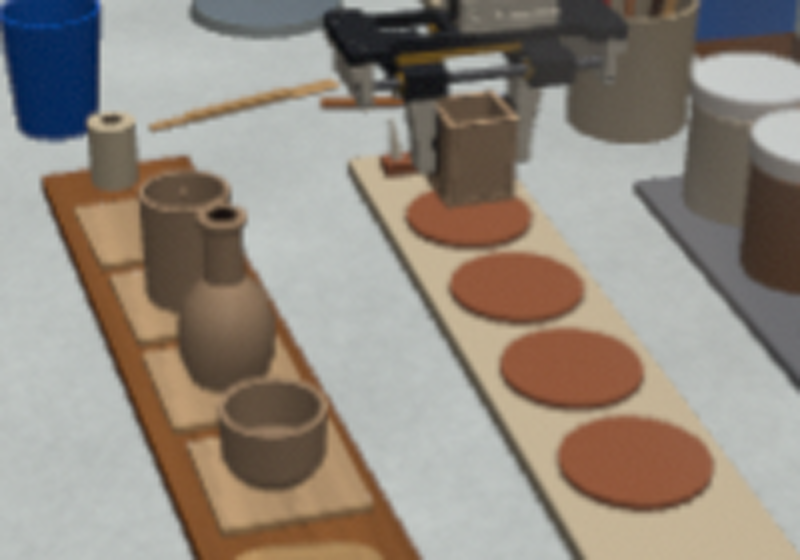

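The side view shows the square pot held upright at (477,150), over the first cookie at (468,215).

Request:
{"method": "play_rows", "body": {"rows": [{"slide":[-0.004,0,0.06],"delta_rot":[0,0,0],"fingers":-1},{"slide":[0,0,0.04],"delta_rot":[0,0,0],"fingers":-1},{"slide":[0,0,0.02],"delta_rot":[0,0,0],"fingers":-1},{"slide":[0,0,0.01],"delta_rot":[0,0,0],"fingers":-1},{"slide":[0,0,0.007],"delta_rot":[0,0,0],"fingers":-1},{"slide":[0,0,0],"delta_rot":[0,0,0],"fingers":-1}]}}

```text
time_s: 7.75
tcp_pos: [0.6525, 0.1413, 0.0658]
eef_rot: [-180.0, 0.0, -89.4]
contact_force: [0.4, 0.9, -2.1]
gripper_width: 0.0497
gripper_force: 19.8
```

```bash
python3 d.py .6526 .141 .0652 -89.4
```

```text
t 7.75 pos [0.6525 0.1413 0.0658] rot [-180.      0.    -89.41] F [ 0.4  0.9 -2.1] w 0.0497 19.8
slide [ 0.002 -0.001  0.004] rot [-0.  0. -0.] joints [ 29.  27. -11.   0. -51. -28.]
```

Request:
{"method": "play_rows", "body": {"rows": [{"slide":[0,0,0.004],"delta_rot":[0,0,0],"fingers":-1},{"slide":[0,0,0.004],"delta_rot":[0,0,0],"fingers":-1},{"slide":[0,0,0],"delta_rot":[0,0,0],"fingers":-1}]}}

```text
time_s: 8.12
tcp_pos: [0.6526, 0.1413, 0.0652]
eef_rot: [-180.0, 0.0, -89.4]
contact_force: [-3.1, -0.3, 5.3]
gripper_width: 0.0503
gripper_force: 19.8
```

Request:
{"method": "play_rows", "body": {"rows": [{"slide":[0,0,0],"delta_rot":[0,0,0],"fingers":0.3},{"slide":[0,0,0],"delta_rot":[0,0,0],"fingers":0.6},{"slide":[0,0,0],"delta_rot":[0,0,0],"fingers":1},{"slide":[0,0,-0.05],"delta_rot":[0,0,0],"fingers":1},{"slide":[0,0,-0.15],"delta_rot":[0,0,0],"fingers":1},{"slide":[0,0,-0.25],"delta_rot":[0,0,0],"fingers":1},{"slide":[0,0,-0.25],"delta_rot":[0,0,0],"fingers":1},{"slide":[0,0,-0.2],"delta_rot":[0,0,0],"fingers":1}]}}

```text
time_s: 9.12
tcp_pos: [0.6528, 0.1413, 0.202]
eef_rot: [-179.9, 0.0, -89.4]
contact_force: [0.2, 0.2, -0.3]
gripper_width: 0.0875
gripper_force: 0.0
```

Request:
{"method": "play_rows", "body": {"rows": [{"slide":[0.03,0.1,0],"delta_rot":[0,0,0],"fingers":1},{"slide":[0.06,0.2,0],"delta_rot":[0,0,0],"fingers":1},{"slide":[0.08,0.25,0],"delta_rot":[0,0,0],"fingers":1},{"slide":[0.08,0.25,0],"delta_rot":[0,0,0],"fingers":1},{"slide":[0.08,0.25,0],"delta_rot":[0,0,0],"fingers":1},{"slide":[0.06,0.2,0],"delta_rot":[0,0,0],"fingers":1},{"slide":[0.047,0.165,0.1],"delta_rot":[0,0,0],"fingers":1},{"slide":[0,0,0.2],"delta_rot":[0,0,0],"fingers":1}]}}

```text
time_s: 10.12
tcp_pos: [0.4395, 0.0731, 0.1551]
eef_rot: [-179.9, 0.1, -89.4]
contact_force: [-0.1, 0.1, 0.8]
gripper_width: 0.0877
gripper_force: 0.0
```

```bash
python3 d.py .441 .0735 .073 -89.4;  python3 -c "
from plant import r
import cv2
c=r.capture('side');cv2.imwrite('pics/s3.png',cv2.resize(c['image'][100:240,200:400],None,fx=4,fy=4,interpolation=2))"
```

```text
t 10.12 pos [0.4395 0.0731 0.1551] rot [-1.7985e+02  1.2000e-01 -8.9400e+01] F [-0.1  0.1  0.8] w 0.0877 0.0
slide [-0.002 -0.008  0.548] rot [-0.03  0.03  0.  ] joints [ 35.   2. -33.  -0. -55. -34.]
```

View pics/s3.png

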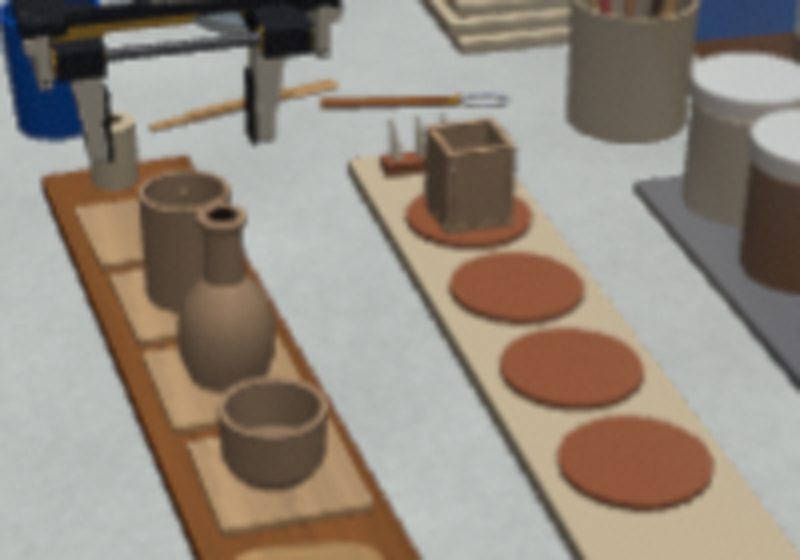

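The square pot stands upright on the first cookie with its base at about (470,212) and the cookie centre at (469,215). The gripper is above the mug.

Request:
{"method": "play_rows", "body": {"rows": [{"slide":[0,-0.008,0.1],"delta_rot":[0,0,0],"fingers":1},{"slide":[0,0,0.15],"delta_rot":[0,0,0],"fingers":1},{"slide":[0,0,0.15],"delta_rot":[0,0,0],"fingers":1},{"slide":[0,0,0.1],"delta_rot":[0,0,0],"fingers":1},{"slide":[0,0,0.04],"delta_rot":[0,0,0],"fingers":1},{"slide":[0,0,0],"delta_rot":[0,0,0],"fingers":0.5},{"slide":[0,0,0],"delta_rot":[0,0,0],"fingers":0.2},{"slide":[0,0,0],"delta_rot":[0,0,0],"fingers":-1}]}}

```text
time_s: 11.18
tcp_pos: [0.4424, 0.0737, 0.0741]
eef_rot: [-179.9, 0.0, -89.4]
contact_force: [0.2, 0.7, 0.1]
gripper_width: 0.0631
gripper_force: 0.0
```

Request:
{"method": "play_rows", "body": {"rows": [{"slide":[0,0,0],"delta_rot":[0,0,0],"fingers":-1},{"slide":[0,0,0],"delta_rot":[0,0,0],"fingers":-1},{"slide":[0,0,0],"delta_rot":[0,0,0],"fingers":-1}]}}

```text
time_s: 11.55
tcp_pos: [0.4422, 0.0736, 0.074]
eef_rot: [-180.0, 0.0, -89.4]
contact_force: [-2.8, -0.1, 6.4]
gripper_width: 0.0592
gripper_force: 19.9
```

```bash
python3 d.py .6537 .036 .074 -89.4
```

```text
t 11.55 pos [0.4422 0.0736 0.074 ] rot [-1.7998e+02  1.0000e-02 -8.9410e+01] F [-2.8 -0.1  6.4] w 0.0592 19.9
slide [ 0.265 -1.407  0.   ] rot [-0.  0. -0.] joints [ 35.   9. -39.   0. -43. -34.]
```

Request:
{"method": "play_rows", "body": {"rows": [{"slide":[0,0,-0.05],"delta_rot":[0,0,0],"fingers":-1},{"slide":[0,0,-0.15],"delta_rot":[0,0,0],"fingers":-1},{"slide":[0,0,-0.2],"delta_rot":[0,0,0],"fingers":-1},{"slide":[0.06,-0.1,0],"delta_rot":[0,0,0],"fingers":-1},{"slide":[0.1,-0.2,0],"delta_rot":[0,0,0],"fingers":-1},{"slide":[0.08,-0.25,0],"delta_rot":[0,0,0],"fingers":-1},{"slide":[0.025,-0.25,0],"delta_rot":[0,0,0],"fingers":-1},{"slide":[0,-0.25,0],"delta_rot":[0,0,0],"fingers":-1}]}}

```text
time_s: 12.55
tcp_pos: [0.601, 0.0348, 0.1336]
eef_rot: [180.0, -0.0, -89.5]
contact_force: [-0.0, 0.0, -1.1]
gripper_width: 0.0594
gripper_force: 20.0
```

Request:
{"method": "play_rows", "body": {"rows": [{"slide":[0,-0.2,0],"delta_rot":[0,0,0],"fingers":-1},{"slide":[0,-0.157,0.1],"delta_rot":[0,0,0],"fingers":-1},{"slide":[0,0,0.15],"delta_rot":[0,0,0],"fingers":-1},{"slide":[0,0,0.05],"delta_rot":[0,0,0],"fingers":-1},{"slide":[0,0,0],"delta_rot":[0,0,0],"fingers":-1}]}}

```text
time_s: 13.18
tcp_pos: [0.653, 0.0358, 0.0883]
eef_rot: [179.9, -0.0, -89.4]
contact_force: [-0.3, -0.1, -0.9]
gripper_width: 0.0587
gripper_force: 20.0
```

```bash
python3 d.py .6537 .036 .075 -89.4; python3 -c "
from plant import r
import cv2
c=r.capture('side');cv2.imwrite('pics/s4.png',cv2.resize(c['image'][100:240,200:400],None,fx=4,fy=4,interpolation=2))"
```

```text
t 13.18 pos [0.653  0.0358 0.0883] rot [ 1.7993e+02 -3.0000e-02 -8.9410e+01] F [-0.3 -0.1 -0.9] w 0.0587 20.0
slide [-0.001 -0.004  0.089] rot [ 0.02 -0.01 -0.  ] joints [ 20.  25. -12.   0. -53. -20.]
```

View pics/s4.png

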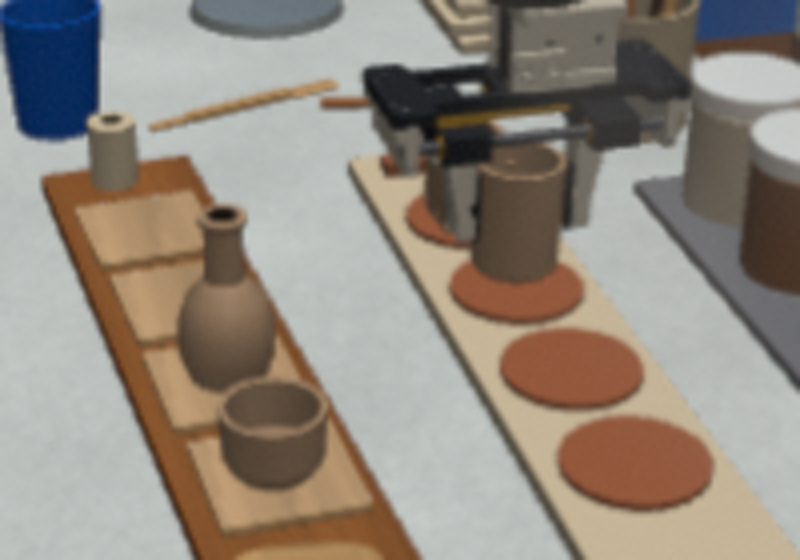

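The mug is held upright with its foot near (515,270), just above the second cookie at (517,287).

Request:
{"method": "play_rows", "body": {"rows": [{"slide":[0,-0.004,0.04],"delta_rot":[0,0,0],"fingers":-1},{"slide":[0,0,0.025],"delta_rot":[0,0,0],"fingers":-1},{"slide":[0,0,0.012],"delta_rot":[0,0,0],"fingers":-1},{"slide":[0,0,0.006],"delta_rot":[0,0,0],"fingers":-1},{"slide":[0,0,0.004],"delta_rot":[0,0,0],"fingers":-1},{"slide":[0,0,0.002],"delta_rot":[0,0,0],"fingers":-1},{"slide":[0,0,0],"delta_rot":[0,0,0],"fingers":-1}]}}

```text
time_s: 14.1
tcp_pos: [0.6541, 0.0359, 0.0752]
eef_rot: [-180.0, -0.0, -89.4]
contact_force: [0.0, 0.2, -0.8]
gripper_width: 0.0589
gripper_force: 20.0
```

Request:
{"method": "play_rows", "body": {"rows": [{"slide":[0,0,0.004],"delta_rot":[0,0,0],"fingers":-1},{"slide":[0,0,0.002],"delta_rot":[0,0,0],"fingers":-1},{"slide":[0,0,0],"delta_rot":[0,0,0],"fingers":-1}]}}

```text
time_s: 14.48
tcp_pos: [0.6542, 0.036, 0.075]
eef_rot: [-180.0, -0.0, -89.4]
contact_force: [-1.7, -0.0, 4.9]
gripper_width: 0.0591
gripper_force: 19.9
```

Request:
{"method": "play_rows", "body": {"rows": [{"slide":[0,0,0],"delta_rot":[0,0,0],"fingers":0.45},{"slide":[0,0,0],"delta_rot":[0,0,0],"fingers":0.7},{"slide":[0,0,0],"delta_rot":[0,0,0],"fingers":1},{"slide":[0,0,-0.05],"delta_rot":[0,0,0],"fingers":1},{"slide":[0,0,-0.15],"delta_rot":[0,0,0],"fingers":1},{"slide":[0,0,-0.3],"delta_rot":[0,0,0],"fingers":1},{"slide":[0,0,-0.3],"delta_rot":[0,0,0],"fingers":1},{"slide":[0,0,-0.2],"delta_rot":[0,0,0],"fingers":1}]}}

```text
time_s: 15.48
tcp_pos: [0.6548, 0.036, 0.2276]
eef_rot: [-179.8, 0.0, -89.4]
contact_force: [0.7, 0.6, 0.1]
gripper_width: 0.0879
gripper_force: 0.0
```

Request:
{"method": "play_rows", "body": {"rows": [{"slide":[0.03,0.1,0],"delta_rot":[0,0,0],"fingers":1},{"slide":[0.06,0.2,0],"delta_rot":[0,0,0],"fingers":1},{"slide":[0.07,0.25,0],"delta_rot":[0,0,0],"fingers":1},{"slide":[0.07,0.25,0],"delta_rot":[0,0,0],"fingers":1},{"slide":[0.07,0.25,0],"delta_rot":[0,0,0],"fingers":1},{"slide":[0.06,0.2,0],"delta_rot":[0,0,0],"fingers":1},{"slide":[0.032,0.135,0.1],"delta_rot":[0,0,0],"fingers":1},{"slide":[0,0,0.1],"delta_rot":[0,0,0],"fingers":1}]}}

```text
time_s: 16.48
tcp_pos: [0.4453, -0.0255, 0.194]
eef_rot: [-180.0, 0.0, -89.4]
contact_force: [-0.2, -0.3, -0.1]
gripper_width: 0.0874
gripper_force: 0.0
```

```bash
python3 d.py .447 -.025 .115 -89.4
```

```text
t 16.48 pos [ 0.4453 -0.0255  0.194 ] rot [-1.7996e+02  4.0000e-02 -8.9430e+01] F [-0.2 -0.3 -0.1] w 0.0874 0.0
slide [-0.003 -0.011  0.526] rot [-0.01  0.01 -0.01] joints [ 22.  -0. -30.  -0. -60. -22.]
```

Request:
{"method": "play_rows", "body": {"rows": [{"slide":[0,-0.005,0.15],"delta_rot":[0,0,0],"fingers":1},{"slide":[0,0,0.15],"delta_rot":[0,0,0],"fingers":1},{"slide":[0,0,0.14],"delta_rot":[0,0,0],"fingers":1},{"slide":[0,0,0.06],"delta_rot":[0,0,0],"fingers":1},{"slide":[0,0,0.02],"delta_rot":[0,0,0],"fingers":0.3},{"slide":[0,0,0],"delta_rot":[0,0,0],"fingers":0},{"slide":[0,0,0],"delta_rot":[0,0,0],"fingers":-0.2},{"slide":[0,0,0],"delta_rot":[0,0,0],"fingers":-0.25}]}}

```text
time_s: 17.48
tcp_pos: [0.448, -0.0249, 0.1168]
eef_rot: [-179.9, 0.0, -89.4]
contact_force: [0.6, 0.4, -0.3]
gripper_width: 0.053
gripper_force: 0.0
```

```bash
python3 d.py .447 -.025 .115 -89.4; python3 -c "
from plant import r
import cv2
c=r.capture('side');cv2.imwrite('pics/s5.png',cv2.resize(c['image'][105:205,205:305],None,fx=6,fy=6,interpolation=2))"
```

```text
t 17.48 pos [ 0.448  -0.0249  0.1168] rot [-1.7995e+02  2.0000e-02 -8.9410e+01] F [ 0.6  0.4 -0.3] w 0.053 0.0
slide [0.001 0.007 0.012] rot [-0.01  0.   -0.  ] joints [ 22.   5. -36.   0. -49. -22.]
```

View pics/s5.png

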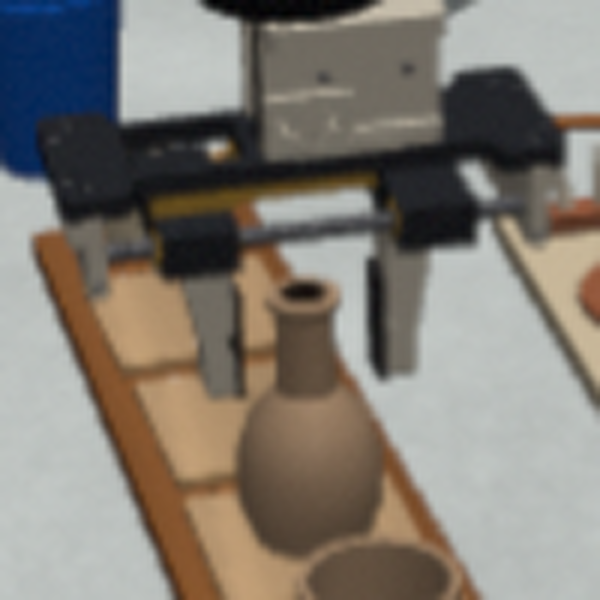

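The bottle is untipped, with its lip at (304,293) centred between the fingers (pads at x≈242 and 372). The pads are long enough to reach the lip, so I'll raise 8 mm and grip the 30 mm lip squarely.

Request:
{"method": "play_rows", "body": {"rows": [{"slide":[0,0.003,-0.055],"delta_rot":[0,0,0],"fingers":-0.25},{"slide":[0,0,0],"delta_rot":[0,0,0],"fingers":-0.25},{"slide":[0,0,0],"delta_rot":[0,0,0],"fingers":-0.3},{"slide":[0,0,0],"delta_rot":[0,0,0],"fingers":-0.4},{"slide":[0,0,0],"delta_rot":[0,0,0],"fingers":-1},{"slide":[0,0,0],"delta_rot":[0,0,0],"fingers":-1},{"slide":[0,0,0],"delta_rot":[0,0,0],"fingers":-1}], "squeeze": 20}}

```text
time_s: 18.4
tcp_pos: [0.4474, -0.025, 0.1246]
eef_rot: [-180.0, -0.0, -89.4]
contact_force: [0.6, -0.4, 0.8]
gripper_width: 0.028
gripper_force: 20.0
```

```bash
python3 d.py .6549 -.069 .125 -89.4
```

```text
t 18.4 pos [ 0.4474 -0.025   0.1246] rot [-179.99   -0.    -89.41] F [ 0.6 -0.4  0.8] w 0.028 20.0
slide [ 0.308 -1.38  -0.003] rot [-0. -0. -0.] joints [ 22.   5. -35.   0. -50. -22.]
```

Request:
{"method": "play_rows", "body": {"rows": [{"slide":[0,0,-0.03],"delta_rot":[0,0,0],"fingers":-1},{"slide":[0,0,-0.1],"delta_rot":[0,0,0],"fingers":-1},{"slide":[0,0,-0.17],"delta_rot":[0,0,0],"fingers":-1},{"slide":[0,0,-0.1],"delta_rot":[0,0,0],"fingers":-1},{"slide":[0,0,0],"delta_rot":[0,0,0],"fingers":-1}]}}

```text
time_s: 19.02
tcp_pos: [0.4475, -0.0248, 0.1853]
eef_rot: [-179.9, 0.0, -89.4]
contact_force: [-0.1, 0.3, -3.4]
gripper_width: 0.0283
gripper_force: 20.0
```

```bash
python3 d.py .6549 -.069 .165 -89.4; python3 -c "
from plant import r
import cv2
c=r.capture('side');cv2.imwrite('pics/s6.png',cv2.resize(c['image'][95:195,205:305],None,fx=6,fy=6,interpolation=2))"
```

```text
t 19.02 pos [ 0.4475 -0.0248  0.1853] rot [-1.7992e+02  4.0000e-02 -8.9420e+01] F [-0.1  0.3 -3.4] w 0.0283 20.0
slide [ 0.309 -1.379  0.137] rot [-0.02  0.01 -0.  ] joints [ 22.   1. -30.  -0. -59. -22.]
```

View pics/s6.png

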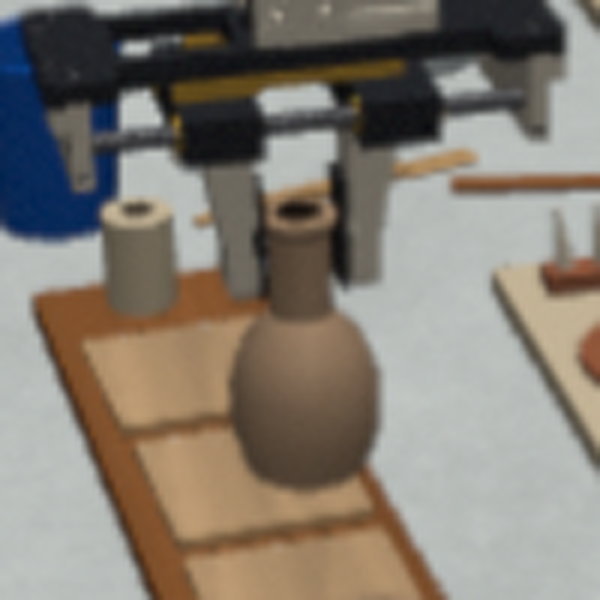

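Run:
```python
from h import *
from plant import r
c=r.capture("side")
for off in (0,-.01):
  for z in (.2167,.1853,.1067):
    print(off,z,(proj(c,[[.4475,-.0248+off,z]])-[205,95]+.5)*6-.5)
```

```text
0 0.2167 [[295.54907253 213.13544942]]
0 0.1853 [[298.36698827 287.20684145]]
0 0.1067 [[305.11863578 463.83917347]]
-0.01 0.2167 [[300.45578899 223.84528656]]
-0.01 0.1853 [[303.22690633 298.34308723]]
-0.01 0.1067 [[309.860683   475.90034205]]
```

The bottle is held upright, with its lip at (300,211), within about 1 mm of the prediction. Next it goes to the third cookie.

Request:
{"method": "play_rows", "body": {"rows": [{"slide":[0.06,-0.08,0],"delta_rot":[0,0,0],"fingers":-1},{"slide":[0.1,-0.15,0],"delta_rot":[0,0,0],"fingers":-1},{"slide":[0.1,-0.2,0],"delta_rot":[0,0,0],"fingers":-1},{"slide":[0.049,-0.22,0],"delta_rot":[0,0,0],"fingers":-1},{"slide":[0,-0.22,0],"delta_rot":[0,0,0],"fingers":-1},{"slide":[0,-0.22,0],"delta_rot":[0,0,0],"fingers":-1},{"slide":[0,-0.18,0],"delta_rot":[0,0,0],"fingers":-1},{"slide":[0,-0.1,0],"delta_rot":[0,0,0],"fingers":-1}]}}

```text
time_s: 20.12
tcp_pos: [0.6543, -0.0699, 0.1826]
eef_rot: [179.9, -0.0, -89.4]
contact_force: [0.1, 0.9, -3.1]
gripper_width: 0.0277
gripper_force: 20.0
```

Request:
{"method": "play_rows", "body": {"rows": [{"slide":[0,-0.009,0.1],"delta_rot":[0,0,0],"fingers":-1},{"slide":[0,0,0.12],"delta_rot":[0,0,0],"fingers":-1},{"slide":[0,0,0.08],"delta_rot":[0,0,0],"fingers":-1},{"slide":[0,0,0],"delta_rot":[0,0,0],"fingers":-1},{"slide":[0,0,0],"delta_rot":[0,0,0],"fingers":-1}]}}

```text
time_s: 20.75
tcp_pos: [0.6548, -0.0692, 0.1402]
eef_rot: [-179.9, -0.0, -89.4]
contact_force: [-0.2, -0.6, -1.7]
gripper_width: 0.0283
gripper_force: 20.0
```

```bash
python3 d.py .6549 -.069 .1256 -89.4; python3 -c "
from plant import r
import cv2
c=r.capture('side');cv2.imwrite('pics/s7.png',cv2.resize(c['image'][100:240,200:400],None,fx=4,fy=4,interpolation=2))"
```

```text
t 20.75 pos [ 0.6548 -0.0692  0.1402] rot [-1.7995e+02 -1.0000e-02 -8.9390e+01] F [-0.2 -0.6 -1.7] w 0.0283 20.0
slide [-0.001 -0.001  0.097] rot [-0.01 -0.    0.  ] joints [ 11.  23.  -8.   0. -59. -10.]
```

View pics/s7.png

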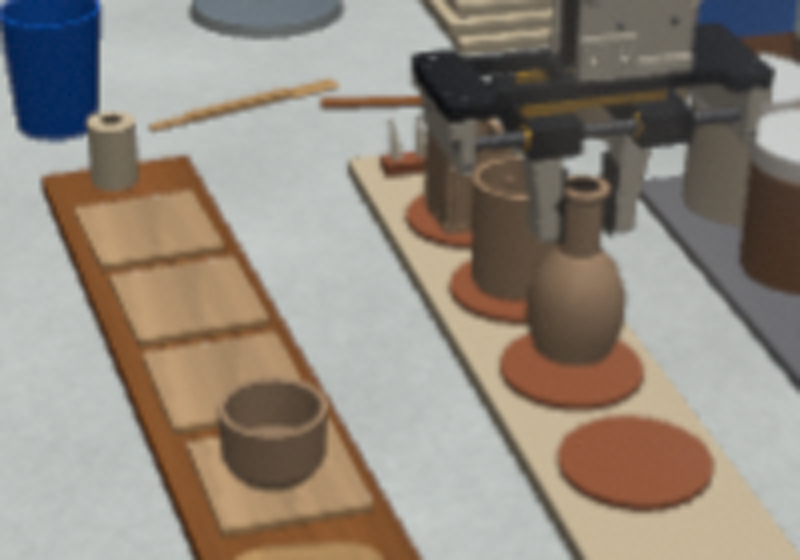

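The bottle hangs upright with the front of its foot at (575,362), above the third cookie at (572,368). The mug is fine on the second cookie.

Request:
{"method": "play_rows", "body": {"rows": [{"slide":[0,0,0.04],"delta_rot":[0,0,0],"fingers":-1},{"slide":[0,0,0.03],"delta_rot":[0,0,0],"fingers":-1},{"slide":[0,0,0.015],"delta_rot":[0,0,0],"fingers":-1},{"slide":[0,0,0.008],"delta_rot":[0,0,0],"fingers":-1},{"slide":[0,0,0.003],"delta_rot":[0,0,0],"fingers":-1},{"slide":[0,0,0],"delta_rot":[0,0,0],"fingers":-1},{"slide":[0,0,0],"delta_rot":[0,0,0],"fingers":-1}]}}

```text
time_s: 21.68
tcp_pos: [0.6548, -0.0693, 0.1257]
eef_rot: [-180.0, -0.0, -89.4]
contact_force: [-0.9, 0.5, 3.9]
gripper_width: 0.0281
gripper_force: 20.0
```

Request:
{"method": "play_rows", "body": {"rows": [{"slide":[0,0,0],"delta_rot":[0,0,0],"fingers":-0.25},{"slide":[0,0,0],"delta_rot":[0,0,0],"fingers":0.2},{"slide":[0,0,0],"delta_rot":[0,0,0],"fingers":0.6},{"slide":[0,0,0],"delta_rot":[0,0,0],"fingers":1},{"slide":[0,0,-0.06],"delta_rot":[0,0,0],"fingers":1},{"slide":[0,0,-0.2],"delta_rot":[0,0,0],"fingers":1},{"slide":[0,0,-0.25],"delta_rot":[0,0,0],"fingers":1},{"slide":[0,0,-0.15],"delta_rot":[0,0,0],"fingers":1}]}}

```text
time_s: 22.68
tcp_pos: [0.6554, -0.0693, 0.2272]
eef_rot: [-179.8, -0.0, -89.4]
contact_force: [-1.1, 0.0, -0.3]
gripper_width: 0.0871
gripper_force: 0.0
```

Request:
{"method": "play_rows", "body": {"rows": [{"slide":[0.03,0.1,0],"delta_rot":[0,0,0],"fingers":1},{"slide":[0.06,0.2,0],"delta_rot":[0,0,0],"fingers":1},{"slide":[0.08,0.25,0],"delta_rot":[0,0,0],"fingers":1},{"slide":[0.08,0.25,0],"delta_rot":[0,0,0],"fingers":1},{"slide":[0.07,0.25,0],"delta_rot":[0,0,0],"fingers":1},{"slide":[0.06,0.2,0.1],"delta_rot":[0,0,0],"fingers":1},{"slide":[0.03,0.107,0.25],"delta_rot":[0,0,0],"fingers":1},{"slide":[0,0,0.25],"delta_rot":[0,0,0],"fingers":1}]}}

```text
time_s: 23.68
tcp_pos: [0.4497, -0.1332, 0.1336]
eef_rot: [-179.9, 0.0, -89.5]
contact_force: [0.3, -0.8, -0.1]
gripper_width: 0.0875
gripper_force: 0.0
```

```bash
python3 d.py .452 -.133 .055 -89.4;python3 -c "
from plant import r
import cv2
c=r.capture('side');cv2.imwrite('pics/s8.png',cv2.resize(c['image'][100:240,200:400],None,fx=4,fy=4,interpolation=2))"
```

```text
t 23.68 pos [ 0.4497 -0.1332  0.1336] rot [-1.7993e+02  3.0000e-02 -8.9460e+01] F [ 0.3 -0.8 -0.1] w 0.0875 0.0
slide [-0.001 -0.015  0.524] rot [-0.02  0.01 -0.01] joints [  8.   6. -32.  -0. -52.  -7.]
```

View pics/s8.png

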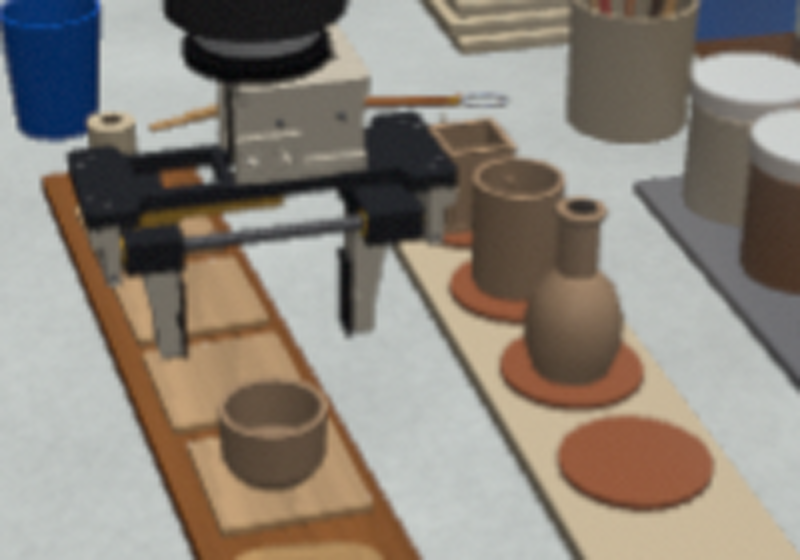

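The bottle stands upright at (573,330) on the third cookie. The bowl at (273,433) is next.

Request:
{"method": "play_rows", "body": {"rows": [{"slide":[0,-0.003,0.12],"delta_rot":[0,0,0],"fingers":1},{"slide":[0,0,0.15],"delta_rot":[0,0,0],"fingers":1},{"slide":[0,0,0.13],"delta_rot":[0,0,0],"fingers":1},{"slide":[0,0,0.08],"delta_rot":[0,0,0],"fingers":1},{"slide":[0,0,0.03],"delta_rot":[0,0,0],"fingers":1},{"slide":[0,0,0],"delta_rot":[0,0,0],"fingers":0.5},{"slide":[0,0,0],"delta_rot":[0,0,0],"fingers":0.2},{"slide":[0,0,0],"delta_rot":[0,0,0],"fingers":-1}]}}

```text
time_s: 24.72
tcp_pos: [0.4525, -0.1327, 0.0582]
eef_rot: [-179.9, 0.0, -89.4]
contact_force: [-0.5, -0.2, -0.2]
gripper_width: 0.0633
gripper_force: 0.0
```

Request:
{"method": "play_rows", "body": {"rows": [{"slide":[0,0,0],"delta_rot":[0,0,0],"fingers":-1},{"slide":[0,0,0],"delta_rot":[0,0,0],"fingers":-1},{"slide":[0,0,0],"delta_rot":[0,0,0],"fingers":-1}]}}

```text
time_s: 25.1
tcp_pos: [0.4526, -0.1328, 0.0581]
eef_rot: [-179.9, -0.0, -89.4]
contact_force: [-0.4, 0.8, 5.9]
gripper_width: 0.0597
gripper_force: 20.0
```

```bash
python3 d.py .656 -.174 .056 -89.4
```

```text
t 25.1 pos [ 0.4526 -0.1328  0.0581] rot [-179.95   -0.    -89.4 ] F [-0.4  0.8  5.9] w 0.0597 20.0
slide [ 0.289 -1.353  0.016] rot [-0.01 -0.   -0.  ] joints [  8.  12. -37.   0. -41.  -7.]
```

Request:
{"method": "play_rows", "body": {"rows": [{"slide":[0,0,-0.05],"delta_rot":[0,0,0],"fingers":-1},{"slide":[0,0,-0.15],"delta_rot":[0,0,0],"fingers":-1},{"slide":[0,0,-0.2],"delta_rot":[0,0,0],"fingers":-1},{"slide":[0.07,-0.1,0],"delta_rot":[0,0,0],"fingers":-1},{"slide":[0.1,-0.2,0],"delta_rot":[0,0,0],"fingers":-1},{"slide":[0.08,-0.25,0],"delta_rot":[0,0,0],"fingers":-1},{"slide":[0.039,-0.25,0],"delta_rot":[0,0,0],"fingers":-1},{"slide":[0,-0.25,0],"delta_rot":[0,0,0],"fingers":-1}]}}

```text
time_s: 26.1
tcp_pos: [0.6109, -0.1755, 0.116]
eef_rot: [179.9, 0.0, -89.5]
contact_force: [-0.3, 0.6, -1.9]
gripper_width: 0.0602
gripper_force: 20.0
```

Request:
{"method": "play_rows", "body": {"rows": [{"slide":[0,-0.2,0],"delta_rot":[0,0,0],"fingers":-1},{"slide":[0,-0.103,0.1],"delta_rot":[0,0,0],"fingers":-1},{"slide":[0,0,0.15],"delta_rot":[0,0,0],"fingers":-1},{"slide":[0,0,0.05],"delta_rot":[0,0,0],"fingers":-1},{"slide":[0,0,0],"delta_rot":[0,0,0],"fingers":-1}]}}

```text
time_s: 26.72
tcp_pos: [0.6545, -0.1742, 0.0715]
eef_rot: [179.9, 0.0, -89.4]
contact_force: [0.9, 0.0, -1.2]
gripper_width: 0.06
gripper_force: 20.0
```

```bash
python3 d.py .656 -.174 .0591 -89.4; python3 -c "
from plant import r
import cv2
c=r.capture('side');cv2.imwrite('pics/s9.png',cv2.resize(c['image'][100:240,200:400],None,fx=4,fy=4,interpolation=2))"
```

```text
t 26.73 pos [ 0.6545 -0.1742  0.0715] rot [179.87   0.   -89.43] F [ 0.9  0.  -1.2] w 0.06 20.0
slide [-0.001 -0.01   0.083] rot [ 0.03  0.   -0.01] joints [  2.  28.  -9.  -0. -53.  -1.]
```

View pics/s9.png

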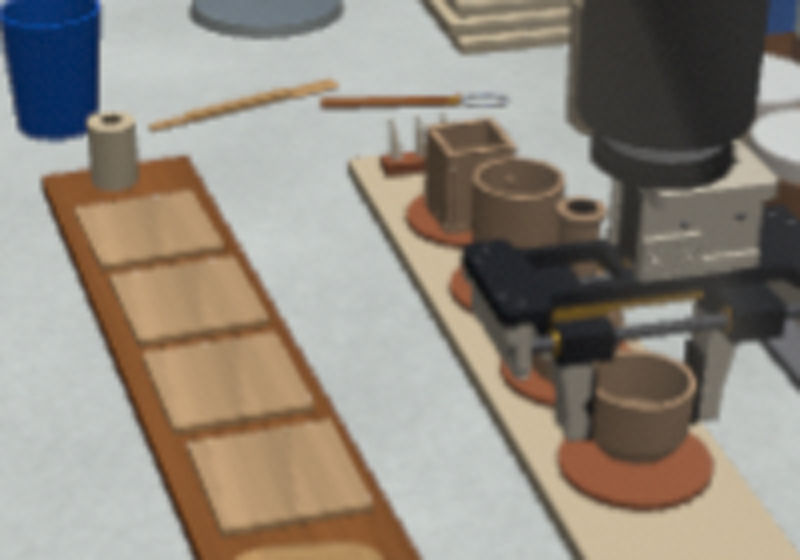

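The bowl is upright over the fourth cookie, with its foot at about (643,445) and the cookie centre at (636,461). I'll nudge it slightly toward −x and lower it.

Request:
{"method": "play_rows", "body": {"rows": [{"slide":[0,0.01,0.035],"delta_rot":[0,0,0],"fingers":-1},{"slide":[0,0,0.022],"delta_rot":[0,0,0],"fingers":-1},{"slide":[0,0,0.012],"delta_rot":[0,0,0],"fingers":-1},{"slide":[0,0,0.006],"delta_rot":[0,0,0],"fingers":-1},{"slide":[0,0,0.004],"delta_rot":[0,0,0],"fingers":-1},{"slide":[0,0,0.002],"delta_rot":[0,0,0],"fingers":-1},{"slide":[0,0,0],"delta_rot":[0,0,0],"fingers":-1}]}}

```text
time_s: 27.65
tcp_pos: [0.6541, -0.1741, 0.0605]
eef_rot: [-180.0, -0.0, -89.4]
contact_force: [1.3, 0.6, -1.7]
gripper_width: 0.0597
gripper_force: 20.0
```

Request:
{"method": "play_rows", "body": {"rows": [{"slide":[0,0,0.005],"delta_rot":[0,0,0],"fingers":-1},{"slide":[0,0,0.004],"delta_rot":[0,0,0],"fingers":-1},{"slide":[0,0,0.002],"delta_rot":[0,0,0],"fingers":-1},{"slide":[0,0,0],"delta_rot":[0,0,0],"fingers":-1}]}}

```text
time_s: 28.15
tcp_pos: [0.654, -0.1741, 0.0592]
eef_rot: [-180.0, -0.0, -89.4]
contact_force: [-2.1, 0.1, 2.8]
gripper_width: 0.0599
gripper_force: 20.0
```

Contact made. I'll release, rise, and back off toward the robot to clear the top view.

Request:
{"method": "play_rows", "body": {"rows": [{"slide":[0,0,0],"delta_rot":[0,0,0],"fingers":0.45},{"slide":[0,0,0],"delta_rot":[0,0,0],"fingers":0.7},{"slide":[0,0,0],"delta_rot":[0,0,0],"fingers":1},{"slide":[0,0,-0.05],"delta_rot":[0,0,0],"fingers":1},{"slide":[0,0,-0.2],"delta_rot":[0,0,0],"fingers":1},{"slide":[0,0,-0.3],"delta_rot":[0,0,0],"fingers":1},{"slide":[0,0,-0.3],"delta_rot":[0,0,0],"fingers":1},{"slide":[0,0,-0.25],"delta_rot":[0,0,0],"fingers":1}]}}

```text
time_s: 29.15
tcp_pos: [0.6543, -0.1741, 0.2267]
eef_rot: [-179.9, -0.0, -89.4]
contact_force: [0.0, 0.1, -0.7]
gripper_width: 0.0875
gripper_force: 0.0
```

Request:
{"method": "play_rows", "body": {"rows": [{"slide":[0.1,0.1,0],"delta_rot":[0,0,0],"fingers":1},{"slide":[0.2,0.2,0],"delta_rot":[0,0,0],"fingers":1},{"slide":[0.2,0.25,0],"delta_rot":[0,0,0],"fingers":1},{"slide":[0.2,0.25,0],"delta_rot":[0,0,0],"fingers":1},{"slide":[0.2,0.25,0],"delta_rot":[0,0,0],"fingers":1},{"slide":[0.1,0.15,0],"delta_rot":[0,0,0],"fingers":1},{"slide":[0,0,0],"delta_rot":[0,0,0],"fingers":1},{"slide":[0,0,0],"delta_rot":[0,0,0],"fingers":1}]}}

```text
time_s: 30.15
tcp_pos: [0.4758, -0.3258, 0.2238]
eef_rot: [-180.0, 0.0, -89.4]
contact_force: [0.5, -0.3, -0.2]
gripper_width: 0.0875
gripper_force: 0.0
```

Run:
```python
from ov import *
from plant import r
T=r.capture("top");S=r.capture("side")
a=np.zeros((600,800,3),np.uint8)
t=cv2.resize(T["image"][75:145,110:376],None,fx=3,fy=3,interpolation=2);a[:210,:798]=cv2.convertScaleAbs(t,alpha=1.5)
s=cv2.resize(S["image"][110:240,270:400],None,fx=3,fy=3,interpolation=2);a[210:600,:390]=s
cv2.imwrite("pics/fin.png",a)
```

```text
(no output)
```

View pics/fin.png

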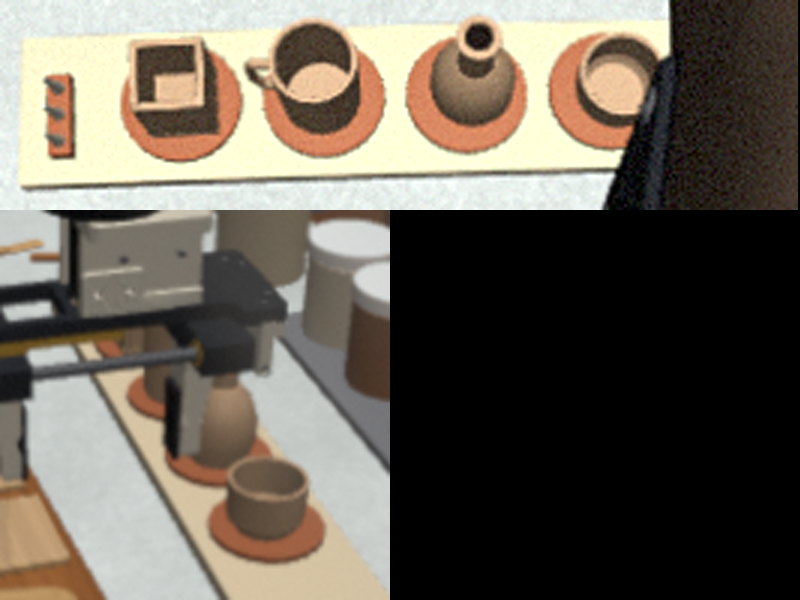

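All four pots stand upright on their cookies in the order square, mug, bottle, bowl. Foot centres are within about 3 mm of the cookie centres: square (185,100) against (181,101), mug (322,95) against (324,98), and in the side view bowl (267,522) against (267,525).

```bash
python3 -c "
from plant import r
print(r.close_job())"
```

```text
the job is handed in; nothing more can be done
None
```

The job is handed in: the square pot, mug, bottle and bowl stand upright on their own cookies in the original left-to-right order, all looking centred in the camera views, after about 30 s of the 104 s allowed; no verdict was returned.

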